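# Brush out a filter housing and lay its cover on

### The arm

A 6-joint arm with a two-finger parallel gripper is mounted at the origin on the work surface. World frame = base frame: x ahead of the robot, y to its left, z up, the work surface at z = 0. Lengths are in mm, angles in rad, forces in N, time in s.
With the tool pointing down it reaches from about 275 to 825 mm from the base axis. Payload 5.2 kg.
Tool frame: the origin (TCP) lies at the very end of the fingers, on their centre line; the grasp point (between the pads) lies 19 mm behind it; z points along the fingers, y is the line along which they close (so a half turn about z gives the same grasp; the last joint's range is limited). The gripper opens to 93 mm and grips with 3 to 60 N. Pads are 15 mm wide; open, the fingers measure 128 mm over their backs; the gripper's body (75 mm by 188 mm) begins 65 mm behind the grasp point.
Start: joints at [-1.553, 0.259, 1.535, -0, 1.348, -0.203], TCP at [120.477, -536.647, 183.653] pointing down, gripper open.
Joint ranges: [-3.14, 3.14], [-0.91, 2.08], [0.19, 2.58], [-1.22, 4.36], [0.22, 2.71], [-3.12, 3.12]. Speed limits (rad/s): [2.57, 2.57, 3.14, 3.14, 3.14, 3.14].

### API

Orientations are given as [roll, pitch, yaw] about the fixed x, y, z axes, in that order (R = Rz(yaw) Ry(pitch) Rx(roll)).
In Python, from bench import robot gives the robot as it stands. The module is installed in compiled form; this text tells all that it offers. Calls block until the motion is done:
- robot.move_ptp(position, orientation): joint-space move of the TCP to a pose.
- robot.move_linear(position, ori=None, speed=150, f_stop=None): straight line of the TCP; ori=None keeps the orientation; speed is the mean speed in mm/s. With f_stop (N) it stops when the force on the tool has changed by that much, and returns True; else False.
- robot.move_j(angles): joint-space move.
- robot.move_gripper(opening): opening from 0.0 (shut) to 1.0 (fully open); the grip force is fixed at half the most; returns when the fingers have stopped.
- robot.sleep(seconds).
- robot.inverse_kinematics(position, orientation): joint angles nearest the present ones, or None.
- robot.get_image(name): name is "scene" or "side" or "wrist"; returns a dict with "img" (400x640x3 uint8, blue, green, red), "fovy" (degrees; the focal length in pixels is half the picture's height over the tangent of half this angle, whatever the lens; pixels are square), "cx", "cy" (the principal point, pixels), "eye" and "orientation" of the camera in the world. Camera axes: x right, y down, z forward; pixel columns grow to the right and rows downward; lengths in mm; the calibration is good to about 2 mm. A picture is of the moment at which its call begins. There is no depth.
A pose or a line that the arm cannot do raises robot.MotionError and nothing moves.
- robot.hand_in(): hands the job in; it is judged then, once.
Readings, each from a call of its own:
- robot.current_t(): time.
- robot.current_qpos(): joint angles.
- robot.current_joint_vel(): joint speeds.
- robot.current_joint_efforts(): joint torques, N m.
- robot.current_tcp_pos(): TCP position.
- robot.current_eef_rot(): TCP orientation.
- robot.current_contact_force(): force on the tool from outside, world axes, zero at the start.
- robot.current_ft_torque(): the same for the moment, N m.
- robot.current_gripper_width(): opening from 0.0 (shut) to 1.0 (fully open).
- robot.current_finger_force(): force on a finger pad.
Only numpy, scipy, OpenCV 4.12 (cv2) and the standard library are available. Lean on these libraries where they do the work, as an engineer would, in place of code of your own. Each camera call takes 0.05 s, during which the arm holds its last target. There are 200 camera calls.

### The job

Take the long brush from its stand and scrub out the bore of the flanged housing with three full down strokes to its floor, drawing the brush up at least halfway between strokes. Stand the brush back in its stand, bristles down, then set the loose cover plate on top of the housing, flat and with its edges flush with the rectangular flange, handle up. Do not drop the brush or the cover, do not shift or tip the housing, and leave the other parts on the bench alone.

Things in the scene. Friction and masses are not known exactly. Their poses are not given: they have to be found in the camera images.
- housing: Loose steel filter housing, 1.6 kg, upright on the bench: round tube (outer diameter 70, bore 61) between a rectangular foot plate and a like top flange, 110 (its x) by 84 (its y); 120 high. Flange 6 thick, four dark bolt marks at its corners, open bore in the middle. Origin: centre of the underside, z up. A half turn looks the same.
- housing_in (a point): Centre of the inner floor of the housing's bore, 6 mm above the housing's underside; axes as the housing.
- housing_rim (a point): Centre of the mouth of the bore, level with the top face of the flange, 120 mm above the housing's underside; axes as the housing.
- brush: Long round brush, 220 high, 0.12 kg, standing bristles down in its stand: black bristle head diameter 44 solid (49 over the tufts) from 0 to 85 mm, steel stem diameter 12 up to 145, round pale wooden handle diameter 26 from 145 to 220. Origin: centre of the underside of the bristle head; z runs along the brush to the handle.
- stand: Brush stand fixed to the bench: open-topped square grey steel tube, outside 64, inside 56, rim 86 above the bench, on a dark base plate 110 x 110 x 6. Origin: centre of the underside, z up.
- stand_in (a point): Centre of the stand's inner floor, 6 mm above the bench, where the brush's underside rests.
- cover: Loose steel cover plate, 0.25 kg, flat on the bench: 110 (its x) by 84 (its y) by 4 thick, same outline as the flange, four dark bolt marks, and in its middle an upright dark handle bar 50 long (along x), 12 thick (along y), its top 30 above the plate's underside. Origin: centre of the underside, z up. A half turn looks the same.
- bundle: Bystander: blue film-wrapped bundle of flat bars, 60 x 150 x 30, lying on the bench. Origin: centre of the underside.
- bracket: Bystander: folded steel U bracket, 50 x 90 x 45 high, open upward. Origin: centre of the underside.
- offcut: Bystander: short plain open tube offcut, diameter 52, height 70, standing on the bench; no flange. Origin: centre of the underside.
Mind the look-alikes: they are no part of the job. What is shaped like the stand but green, pink or purple is not meant.

How it is judged:
By the outcome, as a careful person would: the job done as asked, in the order asked, and still so for the second after the job is handed in, with the robot touching nothing.
It also fails if it takes over 64 s, if anything falls off the work surface, if the arm or the gripper's body presses on something with over 40 N, if the wrist force passes 120 N, or if a joint passes its speed limit or range.

## Working session

There is one attempt and no reset: what is moved stays moved. The work goes in short steps, each a Python script; the robot and the scene stay as the last script left them, time stands still between calls to the robot, and variables do not carry over. Pictures are saved under pics/ and viewed, at most 10 in all, crops included, and the job is handed in when it is done.

```bash
mkdir -p pics
python3 - <<'E'
from bench import robot
import cv2,pickle
d={}
for n in("scene","side","wrist"):
    r=robot.get_image(n); d[n]=r; cv2.imwrite(f"pics/{n}0.png",r["img"]); print(n,r["fovy"],r["cx"],r["cy"],r["eye"],r["orientation"])
pickle.dump(d,open("im0.pkl","wb"))
print(robot.current_t())
E
```

```text
scene 50.34042171403004 322.25787367676156 202.14077499847528 [1316.89661372  392.64723405  917.94197539] [-2.36060111  0.00984402  1.88219733]
side 54.52533444590417 323.77135350606187 196.81642055914364 [ 299.98434567  996.80857285 1051.34198874] [-2.39788345 -0.01599937 -2.83039573]
wrist 66.07073583784471 319.5851841898153 198.89072226304225 [ 198.65860453 -520.3803782   383.06143129] [ 2.85169404e+00  8.10264873e-04 -1.35055407e+00]
0.15
```

View pics/scene0.png

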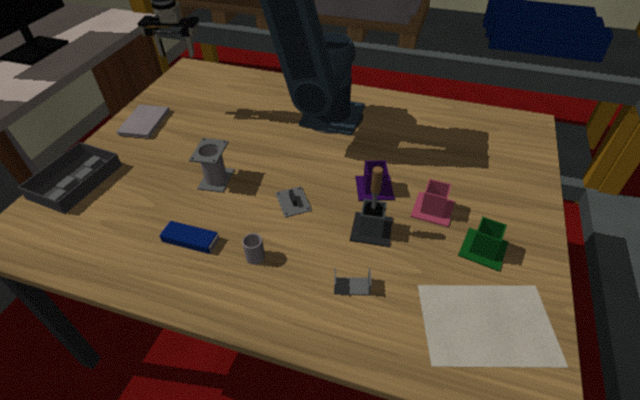

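View pics/side0.png

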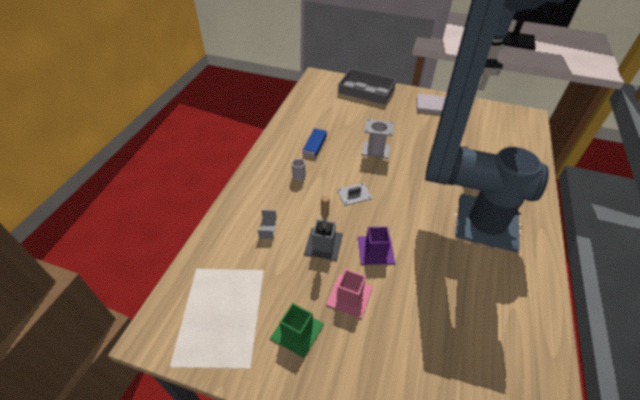

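The scene view shows the housing (flange around 210,152), the cover (294,201) and the brush in the grey stand (handle top 377,170, base 372,229). The stand-shaped parts are purple (375,185), pink (435,205), green (487,245) and grey (372,220). The grey one holding the brush fits the description. The wrist view comes next, after an enlarged crop and rough positions.

```bash
cat > h.py <<'E'
import numpy as np, cv2
from scipy.spatial.transform import Rotation as Ro
def ray(r,p):
    f=200/np.tan(np.radians(r["fovy"])/2)
    d=Ro.from_euler("xyz",r["orientation"]).as_matrix()@np.array([(p[0]-r["cx"])/f,(p[1]-r["cy"])/f,1])
    return np.array(r["eye"]),d/np.linalg.norm(d)
def plane(r,p,z):
    e,d=ray(r,p); return e+d*(z-e[2])/d[2]
def tri(*rp):
    A=np.zeros((3,3));b=np.zeros(3);L=[]
    for r,p in rp:
        e,d=ray(r,p);P=np.eye(3)-np.outer(d,d);A+=P;b+=P@e;L.append((e,P))
    x=np.linalg.solve(A,b); return x,[round(float(np.linalg.norm(P@(x-e))),1) for e,P in L]
def proj(r,X):
    f=200/np.tan(np.radians(r["fovy"])/2)
    c=Ro.from_euler("xyz",r["orientation"]).as_matrix().T@(np.array(X)-r["eye"])
    return c[:2]/c[2]*f+[r["cx"],r["cy"]]
E
python3 - <<'E'
from h import *
import pickle
d=pickle.load(open("im0.pkl","rb"));s,q=d["scene"],d["side"]
for n,a,b in(("housing",(210,150),(379,127)),("brushtop",(377,169),(325,199)),("cover",(294,201),(354,194))):
    x,e=tri((s,a),(q,b)); print(n,x.round(),e)
a=cv2.resize(s["img"][130:250,185:425],None,fx=3,fy=3,interpolation=cv2.INTER_CUBIC)
b=cv2.resize(q["img"][105:275,290:410],None,fx=1.7,fy=1.7) 
cv2.imwrite("pics/c1.png",a)
R=Ro.from_euler("xyz",d["wrist"]["orientation"]).as_matrix()
print(R.round(2))
from bench import robot
print(robot.current_eef_rot())
E
```

```text
housing [ 457. -248.  120.] [0.5, 0.5]
brushtop [514. 271. 223.] [2.2, 2.2]
cover [478.  23.   3.] [0.6, 0.6]
[[ 0.22 -0.94 -0.28]
 [-0.98 -0.21 -0.06]
 [-0.    0.29 -0.96]]
[-3.14025101e+00 -2.55713851e-04  2.20765547e-01]
```

View pics/c1.png

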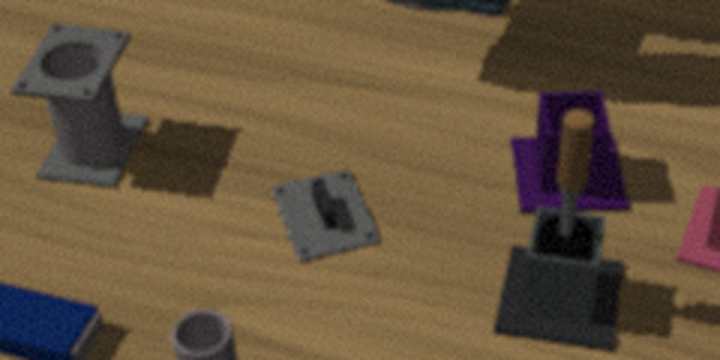

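The crop confirms the grey tube on the dark base with the brush standing in it (handle top near 577,118 in the crop). The housing and cover are clear too, with four bolt marks each. Now close-ups with the wrist camera straight above each.

Run:
```python
from bench import robot
from h import *
import pickle
d={}
for n,p in(("h",(377,-248,250)),("c",(398,23,170)),("b",(434,271,290))):
    robot.move_ptp(p,[np.pi,0,0]); robot.sleep(0.2)
    d[n]=robot.get_image("wrist"); print(n,robot.current_tcp_pos(),robot.current_qpos(),robot.current_t(),d[n]["eye"])
pickle.dump(d,open("im1.pkl","wb"))
h=d["h"]["img"][20:220,220:420];c=d["c"]["img"][20:220,220:420];b=d["b"]["img"][20:220,220:420]
m=np.hstack([cv2.resize(i,(400,400),interpolation=cv2.INTER_CUBIC) for i in(h,c)])
cv2.imwrite("pics/m1.png",m); cv2.imwrite("pics/b1.png",cv2.resize(d["b"]["img"][0:300,170:470],(600,600),interpolation=cv2.INTER_CUBIC))
```

```text
h [ 376.67078919 -248.63886479  249.73701223] [-8.31397127e-01  3.81920918e-02  1.63667089e+00 -7.94528303e-05
  1.46727008e+00  7.40726134e-01] 1.8583 [ 456.85337248 -250.33090241  449.78302222]
c [398.43569771  22.0494848  170.18867231] [-2.25943261e-01 -1.04610821e-02  1.88293332e+00 -1.33158290e-04
  1.26867308e+00  1.34665813e+00] 3.2 [478.5733931   20.42200634 370.44900883]
b [434.15859075 269.8492924  289.6248127 ] [ 3.37802917e-01  1.37755377e-01  1.43152856e+00 -2.18677039e-04
  1.57310544e+00  1.91047786e+00] 4.525 [514.42102126 268.2446835  489.54738487]
```

View pics/m1.png

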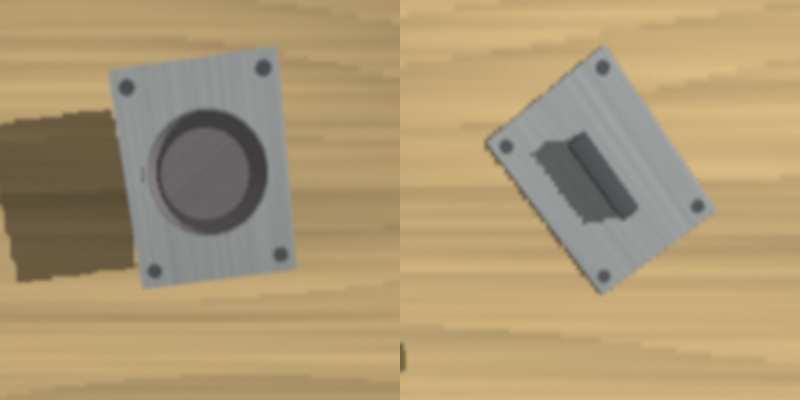

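View pics/b1.png

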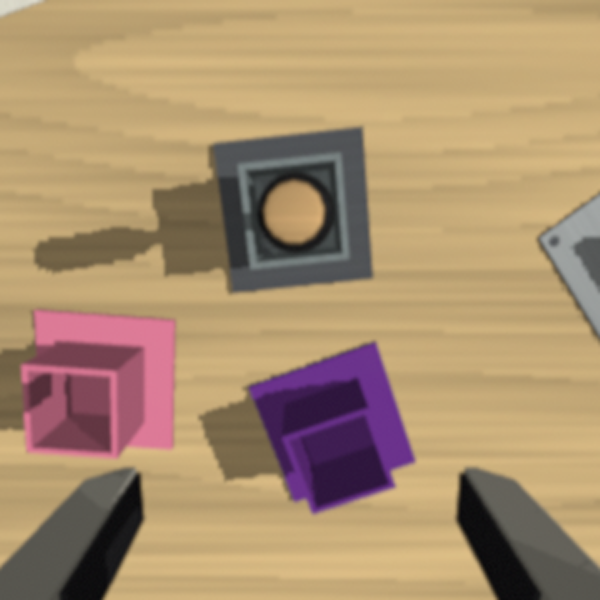

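The wrist views show these in full-image pixels:
- **Housing:** flange corners at about (274,55), (358,43), (368,154) and (291,164), with the bore at (323,106).
- **Cover:** corners at (322,42), (263,91), (321,167) and (377,124).
- **Brush:** handle top at (317,106), inside the grey rim.

Next I'll refine these and check heights against the fixed cameras.

```bash
cat > m.py <<'E'
from h import *
def corners(r,pts):
    g=cv2.cvtColor(r["img"],cv2.COLOR_BGR2GRAY)
    return cv2.cornerSubPix(g,np.array(pts,np.float32).reshape(-1,1,2),(4,4),(-1,-1),(3,40,.01)).reshape(-1,2)
def rect(r,pts,z):
    X=np.array([plane(r,p,z) for p in pts])[:,:2]
    c=X.mean(0); L=[np.linalg.norm(X[i]-X[i-1]) for i in range(4)]
    i=int(np.argmax([L[0]+L[2],L[1]+L[3]])); v=(X[i]-X[i-1])-(X[(i+2)%4]-X[(i+1)%4])
    return c.round(1),round(float(np.degrees(np.arctan2(v[1],v[0]))%180),2),np.round(L,1)
E
python3 - <<'E'
from m import *
import pickle
d=pickle.load(open("im1.pkl","rb"));d0=pickle.load(open("im0.pkl","rb"))
H=[(274.5,55),(358,43),(368,154),(291.5,164.5)];C=[(322,42),(263,91),(321,167),(377.5,124.5)]
S=[(170+a/2,b/2) for a,b in((237,162),(340,152),(349,259),(250,270))];B=[(170+a/2,b/2) for a,b in((212,146),(362,128),(372,277),(229,292))]
for n,k,P,z in(("housing","h",H,120),("cover","c",C,4),("rim","b",S,86),("base","b",B,6)):
    print(n,"hand",rect(d[k],P,z)); q=corners(d[k],P); print("   sub",rect(d[k],q,z),q.round(1).tolist())
print("brush top",plane(d["b"],(317,106),226).round(1))
print("tcp proj b",proj(d["b"],[434.16,269.85,289.6]).round(1),"tips seen mid",319.8)
# heights: two views
for n,k,p,a,b in(("rimcentre","h",(323,106),(210,150),(379,127)),("brushtop","b",(317,106),(377,169),(325,199)),("cover","c",(321,106),(294,201),(354,194))):
    print(n,*tri((d[k],p),(d0["scene"],a),(d0["side"],b)))
E
```

```text
housing hand (array([ 456.9, -254.1]), 7.37, array([109.5,  82.3, 108.9,  83.1]))
   sub (array([ 458.1, -253.5]), 7.91, array([112. ,  77.3, 110.7,  83.1])) [[275.5, 51.5], [354.20001220703125, 41.599998474121094], [368.0, 154.0], [291.5, 164.10000610351562]]
cover hand (array([477.8,  18. ]), 36.73, array([108.1,  83. , 108.5,  82.3]))
   sub (array([477.5,  19.4]), 37.07, array([109.3,  84.4, 107.9,  84.2])) [[320.70001220703125, 41.599998474121094], [261.29998779296875, 92.0999984741211], [319.29998779296875, 167.39999389648438], [377.5, 124.5]]
rim hand (array([515.4, 270.9]), 5.81, array([65.5, 63.4, 64.4, 64. ]))
   sub (array([515.9, 272.1]), 94.9, array([61.7, 61.5, 59.5, 61.9])) [[288.79998779296875, 81.80000305175781], [338.70001220703125, 78.0], [342.3999938964844, 127.5], [294.3999938964844, 132.6999969482422]]
base hand (array([514.7, 271.7]), 95.98, array([106.3, 110. , 107.1, 111.8]))
   sub (array([515.2, 272.8]), 96.06, array([107.9, 112.5, 108.7, 113.2])) [[273.8999938964844, 72.30000305175781], [350.70001220703125, 63.0], [356.1000061035156, 138.60000610351562], [283.70001220703125, 146.3000030517578]]
brush top [515.1 270.  226. ]
tcp proj b [317.2 226.9] tips seen mid 319.8
rimcentre [ 456.54480819 -251.55523134  117.82082451] [2.8, 2.8, 1.2]
brushtop [514.60129796 270.77184835 222.55758547] [0.9, 2.1, 2.4]
cover [478.21128681  20.88035716   1.41284264] [3.1, 2.4, 1.3]
```

The wrist calibration has a sideways bias: the fingertips appear 2.6 px off their predicted position. I'll repeat the cover and housing views with the wrist turned half a turn to cancel it.

Run:
```python
from bench import robot
from h import *
import pickle
d={}
for n,p in(("c",(558,21,170)),("h",(537,-251,250))):
    robot.move_ptp(p,[np.pi,0,np.pi]); robot.sleep(0.2)
    d[n]=robot.get_image("wrist"); print(n,robot.current_tcp_pos(),robot.current_qpos(),robot.current_t(),d[n]["eye"])
pickle.dump(d,open("im2.pkl","wb"))
cv2.imwrite("pics/m2.png",np.hstack([cv2.resize(d[k]["img"][20:220,220:420],(400,400),interpolation=cv2.INTER_CUBIC) for k in"hc"]))
```

```text
c [558.01234395  21.10997282 170.07186812] [-1.61934452e-01  2.82908660e-01  1.53595150e+00  2.09390194e-06
  1.32261174e+00 -1.73284483e+00] 7.825 [478.76522144  19.71299627 370.18568333]
h [ 537.32654389 -249.62900973  249.7651935 ] [-6.23138165e-01  3.03301047e-01  1.31435834e+00  1.61795622e-04
  1.52444596e+00 -2.19590904e+00] 9.175 [ 458.18618336 -251.11473595  449.85288551]
```

View pics/m2.png

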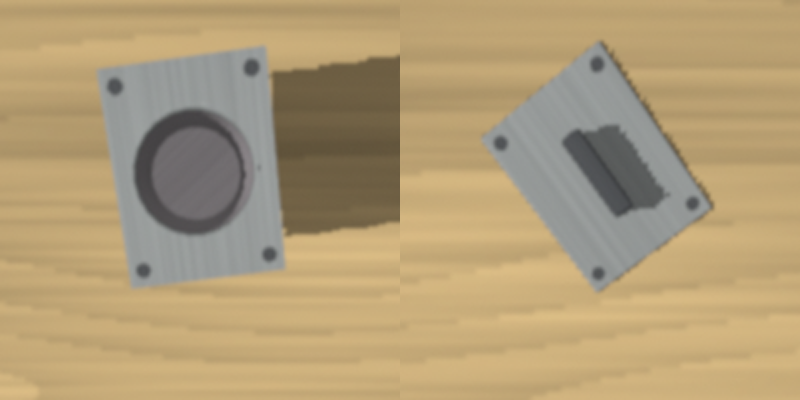

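The half-turn views show the same parts: housing bolt marks in the crop at (115,87), (251,68), (269,254), (143,271), and cover bolt marks at (197,64), (100,143), (198,273), (293,203). The reported eye has an offset fixed in the world frame of about (+0.5,-1.5), so I'll use the arm's kinematics with a nominal camera mount.

```bash
cat >> m.py <<'E'
def cam(tcp,yaw,tilt):
    T=Ro.from_euler("z",yaw)*Ro.from_euler("x",np.pi)     # tool down
    eye=np.array(tcp)+T.apply([79.7,0,-200.])
    R=Ro.from_euler("z",yaw).as_matrix()@np.array([[0,-np.cos(tilt),-np.sin(tilt)],[-1,0,0],[0,np.sin(tilt),-np.cos(tilt)]])
    return dict(fovy=66.0707,cx=319.585,cy=198.89,eye=eye,orientation=Ro.from_matrix(R).as_euler("xyz"))
E
python3 - <<'E'
from m import *
from scipy.optimize import least_squares
import pickle
d=pickle.load(open("im1.pkl","rb"));d2=pickle.load(open("im2.pkl","rb"))
print(Ro.from_euler("xyz",d["h"]["orientation"]).as_matrix()[:,2].round(4),Ro.from_euler("xyz",d2["h"]["orientation"]).as_matrix()[:,2].round(4))
cr=lambda L:[(220+a/2,20+b/2) for a,b in L]
h1=cr([(127,88),(263,68),(280,255),(155,271)]);h2=cr([(115,87),(251,68),(269,254),(143,271)])
c1=cr([(203,68),(106,147),(204,276),(298,206)]);c2=cr([(197,64),(100,143),(198,273),(293,203)])
H1=cr([(109,70),(276,46),(296,268),(143,289)]);H2=cr([(98,70),(266,46),(286,268),(132,289)])
C1=cr([(204,44),(86,142),(202,294),(315,209)]);C2=cr([(201,41),(81,138),(198,292),(313,208)])
th1,th2=[376.67,-248.64,249.74],[537.33,-249.63,249.77]
tc1,tc2=[398.44,22.05,170.19],[558.01,21.11,170.07]
def heightfit(p1,p2,t1,t2,tl):  # pts order in view 2 is rotated by half a turn
    A,B=cam(t1,0,tl),cam(t2,np.pi,tl); return [tri((A,p1[i]),(B,p2[(i+2)%4])) for i in range(4)]
for tl in np.radians([16,16.5,17]):
    print(np.degrees(tl),"z h",np.mean([x[2] for x,_ in heightfit(H1,H2,th1,th2,tl)]).round(1),
      [rect(cam(t,y,tl),p,z)[:2] for p,t,y,z in((h1,th1,0,120),(h2,th2,np.pi,120),(H1,th1,0,120),(H2,th2,np.pi,120))])
    print([rect(cam(t,y,tl),p,4)[:2] for p,t,y in((c1,tc1,0),(c2,tc2,np.pi),(C1,tc1,0),(C2,tc2,np.pi))])
    b=cam([434.16,269.85,289.62],0,tl)
    print("brush",plane(b,(317,106),226).round(1),"rim",rect(b,[(170+a/2,b_/2) for a,b_ in((237,162),(340,152),(349,259),(250,270))],86))
E
```

```text
[-2.864e-01  1.000e-04 -9.581e-01] [ 2.850e-01  2.000e-04 -9.585e-01]
16.0 z h 389.9 [(array([ 459.9, -252.4]), 7.44), (array([ 453.8, -251.9]), 7.29), (array([ 460.3, -252.3]), 7.48), (array([ 453.7, -251.4]), 7.21)]
[(array([480.7,  19.7]), 37.11), (array([473.9,  20.2]), 36.99), (array([481.2,  20.1]), 36.87), (array([473.9,  21.1]), 36.74)]
brush [517.6 272.  226. ] rim (array([519.5, 273.1]), 5.96, array([65.5, 63.5, 64.4, 64. ]))
16.5 z h 245.7 [(array([ 457. , -252.4]), 7.44), (array([ 456.8, -251.9]), 7.29), (array([ 457.3, -252.3]), 7.48), (array([ 456.7, -251.4]), 7.21)]
[(array([477.5,  19.6]), 37.11), (array([477.1,  20.2]), 36.99), (array([477.9,  20.1]), 36.87), (array([477.2,  21.1]), 36.74)]
brush [515.3 272.  226. ] rim (array([516. , 273.1]), 5.96, array([65.5, 63.5, 64.4, 64. ]))
17.0 z h 500.9 [(array([ 454.1, -252.4]), 7.45), (array([ 459.7, -251.9]), 7.28), (array([ 454.4, -252.3]), 7.49), (array([ 459.6, -251.4]), 7.21)]
[(array([474.2,  19.6]), 37.11), (array([480.3,  20.3]), 36.99), (array([474.7,  20.1]), 36.87), (array([480.4,  21.1]), 36.74)]
brush [513. 272. 226.] rim (array([512.4, 273.1]), 5.95, array([65.5, 63.4, 64.4, 64.1]))
```

Fused results, in world mm:
- **Housing:** (456.9, -252.1), angle 7.4°.
- **Cover:** (477.4, 20.2), angle 36.9°.
- **Brush:** (515.4, 272).

Grasping the brush next.

Run:
```python
from bench import robot
from h import *
D=[np.pi,0,np.pi]
robot.move_ptp([515.2,272,300],D); robot.move_linear([515.2,272,169],D,speed=130)
robot.move_gripper(0.0); print("w",robot.current_gripper_width()*93,robot.current_finger_force(),robot.current_tcp_pos())
f0=robot.current_contact_force()
robot.move_linear([515.2,272,322],D,speed=130); robot.sleep(.2)
print(f0,robot.current_contact_force(),robot.current_ft_torque(),robot.current_gripper_width()*93,robot.current_t())
s=robot.get_image("scene")["img"];q=robot.get_image("side")["img"]
cv2.imwrite("pics/g1.png",np.hstack([cv2.resize(i,(400,600),interpolation=cv2.INTER_CUBIC) for i in(s[90:270,310:430],q[120:270,265:365])]))
```

```text
w 25.185024561254327 29.999952614307404 [515.19130031 272.00195238 168.96961209]
[ 0.07240106  0.18177977 -0.06896735] [-0.34099196  0.38825761 -0.7362013 ] [ 0.05824434 -0.15832997  0.02949659] 25.410359644587725 14.8167
```

View pics/g1.png

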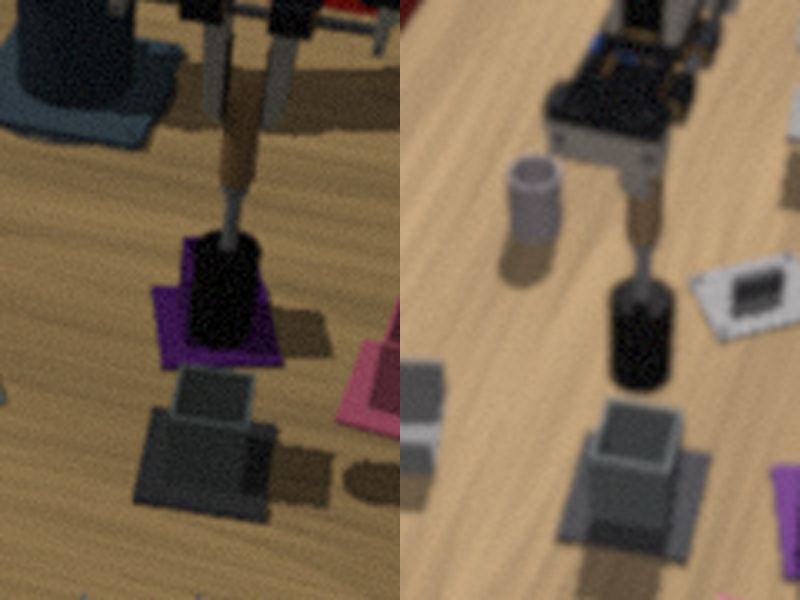

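The brush hangs straight in the fingers, with its head (around 225,340 in the left panel) above the grey rim (215,380). Next the strokes, stopping on force.

```bash
cat > strokes.py <<'E'
from bench import robot
from h import *
D=[np.pi,0,np.pi]; P=lambda z:[456.9,-252.1,z]
robot.move_ptp(P(305),D); robot.sleep(.15); print("hover",robot.current_tcp_pos(),robot.current_t())
def ok(hit):
    p=robot.current_tcp_pos(); print(hit,np.round(p,1),np.round(robot.current_contact_force(),1)); return p[2]
for i in range(3):
    hit=robot.move_linear(P(178),D,speed=110 if i else 90,f_stop=8)
    z=ok(hit)
    if hit: raise SystemExit("early contact")
    hit=robot.move_linear(P(164),D,speed=20,f_stop=5); ok(hit)
    if i<2: robot.move_linear(P(248),D,speed=110)
robot.move_linear(P(322),D,speed=120); print(robot.current_t(),robot.current_gripper_width()*93)
E
python3 strokes.py
```

```text
hover [ 457.3873376  -251.31047778  305.06754914] 16.975
False [ 457.2 -252.4  178.6] [ 0.2 -0.6 -0.3]
True [ 457.  -252.1  168.5] [-0.8  0.3  3.6]
False [ 457.2 -252.4  178.4] [-1.  -0.7 -0.6]
True [ 457.  -252.2  168.1] [ 0.6 -0.6  2.2]
False [ 457.2 -252.4  178.4] [ 0.1  0.  -1. ]
True [ 457.1 -252.3  167.8] [0.1 0.4 3.5]
24.8833 25.64709500063631
```

All three strokes reached the floor without rubbing. Returning the brush.

Run:
```python
from bench import robot
from h import *
D=[np.pi,0,np.pi]; P=lambda z:[515.2,272,z]
robot.move_ptp(P(315),D); robot.sleep(.15); print(robot.current_tcp_pos())
h=robot.move_linear(P(178),D,speed=100,f_stop=8); print(h,robot.current_tcp_pos(),robot.current_contact_force())
if h: raise SystemExit
print(robot.move_linear(P(163),D,speed=20,f_stop=4),robot.current_tcp_pos(),robot.current_contact_force())
robot.move_gripper(0.75); robot.sleep(.1)
robot.move_linear(P(290),D,speed=150)
# cover: look from above on the way
a=np.radians(36.93)
y=a-np.pi
for yy in(a,a-np.pi): print(yy,robot.inverse_kinematics([477.4,20.2,150],[np.pi,0,yy]))
s=robot.get_image("scene")["img"];q=robot.get_image("side")["img"]
cv2.imwrite("pics/r1.png",np.hstack([cv2.resize(i,(400,600),interpolation=cv2.INTER_CUBIC) for i in(s[90:270,310:430],q[120:270,265:365])]))
print(robot.current_t())
```

```text
[515.67150951 271.0107178  314.99101446]
False [515.69485352 272.13436037 178.72891344] [-0.3332659   0.10631178 -0.66958719]
True [515.06454652 271.88451427 167.48606319] [-1.09500508 -0.77039483  1.66325091]
0.6445500927615059 [-1.91725705e-01  1.55641149e-01  1.75252847e+00 -4.44089210e-16
  1.23342304e+00  7.34520529e-01]
-2.4970425608282873 [-0.1917257   0.15564115  1.75252847  0.          1.23342304 -2.40707212]
31.0417
```

View pics/r1.png

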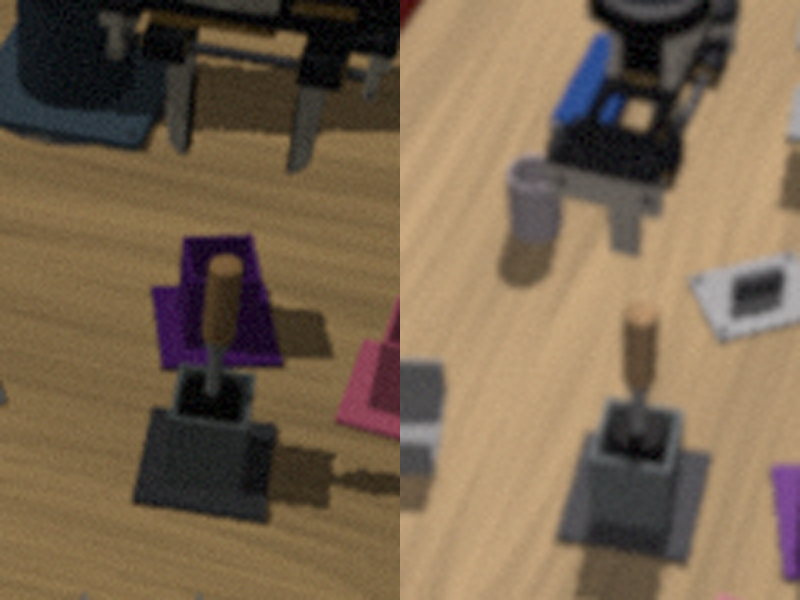

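The brush stands upright in the grey stand (handle top at 225,262 in the left panel). Now the cover.

Run:
```python
from bench import robot
from h import *
a=np.radians(36.93)-np.pi; b=np.radians(7.36)-np.pi
A=[np.pi,0,a];B=[np.pi,0,b]
robot.move_ptp([477.4,20.2,110],A); robot.sleep(.1)
robot.move_gripper(0.45)
h=robot.move_linear([477.4,20.2,7],A,speed=80,f_stop=6); p=robot.current_tcp_pos(); print(h,p)
if h: raise SystemExit
robot.sleep(.15); p=robot.current_tcp_pos()
robot.move_gripper(0.0); print("w",robot.current_gripper_width()*93,robot.current_finger_force(),p)
robot.move_linear([477.4,20.2,60],A,speed=70); robot.move_linear([477.4,20.2,175],A,speed=140)
print(robot.current_contact_force(),robot.current_gripper_width()*93)
robot.move_ptp([456.9,-252.1,160],B); robot.sleep(.3)
print(robot.current_tcp_pos(),robot.current_eef_rot(),robot.current_t())
s=robot.get_image("scene")["img"];q=robot.get_image("side")["img"]
cv2.imwrite("pics/p1.png",np.hstack([cv2.resize(i,(400,600),interpolation=cv2.INTER_CUBIC) for i in(s[80:200,170:250],q[60:180,340:420])]))
```

```text
False [477.89394507  20.12718529   7.48177081]
w 0.5713481018178475 0.0 [477.76800679  20.15250466   7.42963582]
[-0.85342283  0.01644108 -0.31485051] 0.4642238231862317
[ 457.35445485 -251.10712947  160.21448979] [-3.14141252e+00  3.53958892e-04 -3.01122221e+00] 38.6417
```

View pics/p1.png

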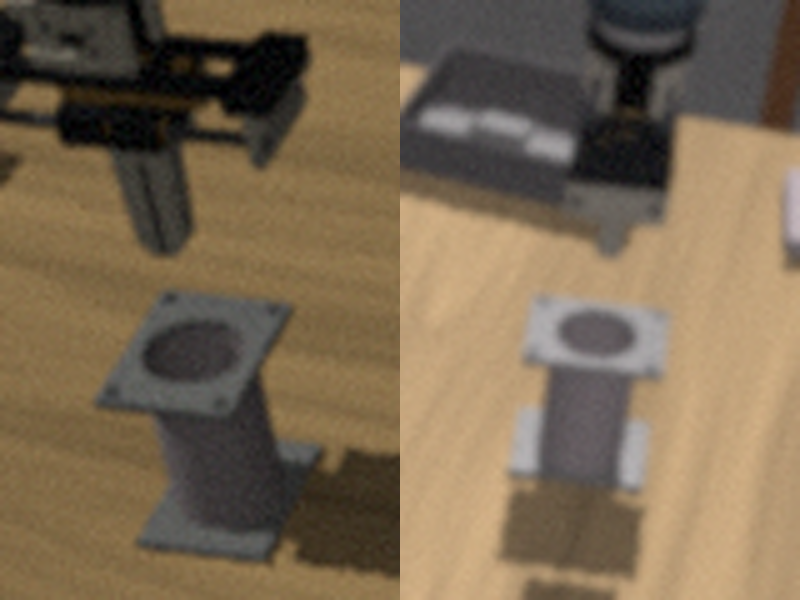

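The fingers closed on nothing (width 0), so the grasp missed and the cover stayed on the bench. The housing still stands open and unmoved at (200,350) in the left panel. Looking at the cover again before retrying.

Run:
```python
from bench import robot
from h import *
import pickle
robot.move_ptp([558,21,170],[np.pi,0,np.pi]); robot.sleep(.15)
d={n:robot.get_image(n) for n in("wrist","scene","side")}; d["tcp"]=robot.current_tcp_pos();print(d["tcp"],robot.current_t())
pickle.dump(d,open("im3.pkl","wb"))
z=lambda i,w,h:cv2.resize(i,(w,h),interpolation=cv2.INTER_CUBIC)
L=z(d["wrist"]["img"][20:220,220:420],400,400)
R=z(d["scene"]["img"][175:225,264:324],400,333)
q=z(d["side"]["img"][170:215,325:385],400,267)
b=z(pickle.load(open("im2.pkl","rb"))["c"]["img"][70:170,250:400],400,200)
cv2.imwrite("pics/k1.png",np.hstack([np.vstack([L,b]),np.vstack([R,q])]))
```

```text
[557.99004477  19.93314395 170.01180333] 40.1667
```

View pics/k1.png

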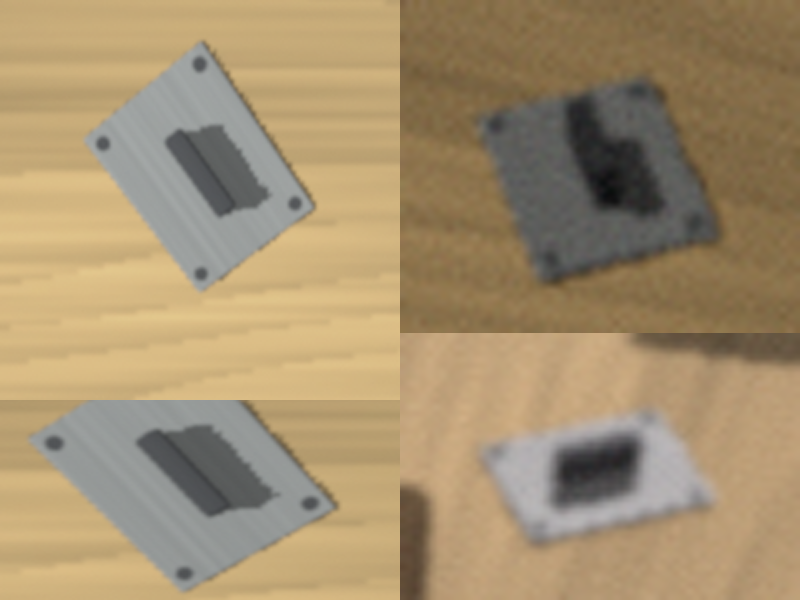

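The cover lies unmoved: corners at (203,41), (86,139), (201,292), (316,208) in the top-left panel, with the bar along (175,135)–(228,212). The aim was right, so I'll check the bar's height against the two fixed views before retrying.

Run:
```python
from m import *
import pickle
d=pickle.load(open("im3.pkl","rb"))
c=np.array([477.4,20.2]);a=np.radians(36.93);u=np.array([np.cos(a),np.sin(a)]);v=np.array([-u[1],u[0]])
pts={"plate":[np.r_[c+sx*55*u+sy*42*v,4] for sx,sy in((1,1),(1,-1),(-1,-1),(-1,1))]}
for z in(4,18,30): pts[f"bar{z}"]=[np.r_[c+sx*25*u+sy*6*v,z] for sx,sy in((1,1),(1,-1),(-1,-1),(-1,1))]
w=cam(d["tcp"],np.pi,np.radians(16.5))
for n,P in pts.items():
    print(n,"scene",[((proj(d["scene"],x)-[264,175])*6.667+[400,0]).round().astype(int).tolist() for x in P],
     "side",[((proj(d["side"],x)-[325,170])*[6.667,5.93]+[400,333]).round().astype(int).tolist() for x in P],
     "wrist",[((proj(w,x)-[220,20])*2).round().astype(int).tolist() for x in P])
```

```text
plate scene [[720, 231], [538, 277], [475, 114], [647, 72]] side [[531, 538], [477, 444], [657, 405], [717, 497]] wrist [[315, 208], [199, 294], [81, 139], [201, 40]]
bar4 scene [[623, 205], [597, 211], [567, 138], [592, 132]] side [[558, 486], [550, 472], [633, 454], [641, 467]] wrist [[234, 204], [217, 216], [164, 144], [181, 130]]
bar18 scene [[621, 183], [596, 189], [565, 116], [590, 110]] side [[560, 470], [551, 457], [635, 439], [644, 452]] wrist [[235, 205], [218, 218], [163, 142], [181, 128]]
bar30 scene [[620, 164], [594, 170], [563, 97], [588, 91]] side [[561, 457], [553, 444], [637, 425], [646, 439]] wrist [[237, 206], [219, 219], [162, 141], [180, 126]]
```

The bar geometry matches a 30 mm height in both views, so position and angle are right. Retrying the grasp, closing in monitored steps.

Run:
```python
from bench import robot
from h import *
a=np.radians(36.93)-np.pi; A=[np.pi,0,a]
W=lambda s:print(s,np.round([robot.current_gripper_width()*93,robot.current_finger_force(),*robot.current_contact_force(),*robot.current_tcp_pos(),robot.current_t()],2))
robot.move_gripper(0.6); W("open")
robot.move_ptp([477.4,20.2,60],A); robot.sleep(.1); W("above")
print(robot.move_linear([477.4,20.2,6],A,speed=60,f_stop=6)); W("down")
for g in(.3,.2,0.0): robot.move_gripper(g); W(g)
print(robot.current_eef_rot())
```

```text
open [ 5.5560e+01  0.0000e+00 -8.1000e-01  3.5000e-01 -4.3000e-01  5.5802e+02
  2.1010e+01  1.7002e+02  4.1180e+01]
above [ 5.5750e+01  0.0000e+00  2.3000e-01  4.0000e-01 -1.0000e-01  4.7979e+02
  1.9790e+01  6.1410e+01  4.1960e+01]
False
down [ 5.5630e+01  0.0000e+00  2.2000e-01 -6.2000e-01  2.1000e-01  4.7776e+02
  2.0140e+01  6.2800e+00  4.3010e+01]
0.3 [ 2.7660e+01  0.0000e+00  1.7000e-01 -4.2000e-01  4.0000e-01  4.7738e+02
  2.0200e+01  5.9900e+00  4.3680e+01]
0.2 [ 18.49   0.     0.49   1.12   0.98 477.4   20.19   5.99  44.1 ]
0.0 [ 6.6000e-01  0.0000e+00  1.1900e+00 -1.8000e-01  4.7000e-01  4.7737e+02
  2.0200e+01  5.9900e+00  4.4620e+01]
[ 3.14158232e+00 -5.57551758e-05 -2.49700305e+00]
```

The fingers still met nothing at the bar, with no force. I've used my ten pictures, so I'll print coarse brightness of the wrist and scene images as text to see where the fingers are relative to the bar.

Run:
```python
from bench import robot
from m import *
import pickle
w=robot.get_image("wrist");s=robot.get_image("scene");pickle.dump((w,s),open("im4.pkl","wb"))
tcp=robot.current_tcp_pos();a=np.radians(36.93)-np.pi;k=cam(tcp,a,np.radians(16.5))
c=np.array([477.4,20.2]);u=np.array([np.cos(a),np.sin(a)]);v=np.array([-u[1],u[0]])
for z,L,B in((4,55,42),(30,25,6)):
  print(z,[proj(k,np.r_[c+sx*L*u+sy*B*v,z]).round().astype(int).tolist() for sx,sy in((1,1),(1,-1),(-1,-1),(-1,1))])
def asc(r,x0,x1,y0,y1,st):
    g=cv2.resize(cv2.cvtColor(r["img"],cv2.COLOR_BGR2GRAY)[y0:y1,x0:x1],((x1-x0)//st[0],(y1-y0)//st[1]),interpolation=cv2.INTER_AREA)
    for i,row in enumerate(g): print(f"{y0+i*st[1]:4d} "+"".join(" .:-=+*#%@"[min(9,int(q)//20)] for q in row))
asc(w,230,410,90,340,(3,6))
print("scene x264-324");asc(s,264,324,160,225,(1,2))
print(robot.current_t())
```

```text
4 [[255, 147], [384, 147], [375, 294], [264, 294]]
30 [[310, 203], [330, 203], [329, 277], [310, 277]]
  90 ##########%%%%%%%%%%####%%%%%%%%%%%%%%%%%%%%%%%%%%%%%%%#####
  96 #############%%%%%%%%%%####%%%%%%%%%%%%%%%%%%%%%%%%%%%%%%%##
 102 %%#############%%%%%%%%%%%###%%%%%%%%%%%%%%%%%%%%%%%%%%%%%%%
 108 %%%%%#############%%%%%%%%%%%###%%%%%%%%%%%%%%%%%%%%%%%%%%%%
 114 %%%%%%%%############%%%%%%%%%%%###%%%%%%%%%%%%%%%%%%%%%%%%%%
 120 ###%%%%%%%%############%%%%%%%%%%%##%%%%%%%%%%%%%%%%%%%%%%%%
 126 %%###%%%%%%%%#############%%%%%%%%%%%##%%%%%%%%%%%%%%%%%%%%%
 132 #%%%####%%%%%%%%############%%%%%%%%%%%%%%%%%%%%%%%%%%%%%%%%
 138 ####%%%####%%%%%%%%############%%%%%%%%%%%#%%%%%%%%%%%%%%%%%
 144 #%%####%%#########################################*#%%%%%%%%
 150 ####%%#####***################################***#**%%%%%%%%
 156 %%%###%%##*===+##############################====***#%%%%%%%
 162 @@%%%%#####*++*##############################*++*#+*#%%%%%%%
 168 @@@@@%%%##########################################+*##%%%%%%
 174 %%%@@@@@%#########################################+#%%###%%%
 180 %%
[... 3143 characters left out ...]
-.  ..::::::::::::::::::::::::::
 204 +++*******+***++=+===========::.::::::::::::::::::::::::::::
 206 +++++++++++++++*++=================-:::::::...::::::::::::::
 208 ****+*+*++++++++++==================:::::::.:::::::::::::--:
 210 ******************++================-:::::::::::::::::::-+=-
 212 +*****************++=---=======-===-===--:::::-::::::::::-=-
 214 **+*+++++++++++*+*+++=---==-==+++++++*+=-:::::::--:::::::::-
 216 **********++++++++++++===+++++++*+++++++=:::::::::::::::::-=
 218 *+**+*************+******+++*++++++++++++------:::::::::--=+
 220 +++++++++++++*+**********************++++++++++==========+++
 222 **++++*+++++++++++++++*++***+*****************+***+*++++++++
44.7167
```

The picture shows the closed fingers overlapping the bar with no contact. Either the tips don't engage there or the pads pass above the bar. Probing slightly deeper with a light force stop, then closing.

Run:
```python
from bench import robot
from h import *
a=np.radians(36.93)-np.pi; A=[np.pi,0,a]
W=lambda s:print(s,np.round([robot.current_gripper_width()*93,robot.current_finger_force(),*robot.current_contact_force(),*robot.current_tcp_pos(),robot.current_t()],2))
robot.move_gripper(0.25); W("open")
print(robot.move_linear([477.4,20.2,2],A,speed=15,f_stop=4)); W("down")
robot.move_gripper(0.0); W("shut")
```

```text
open [ 23.07   0.    -0.    -0.48   0.53 477.38  20.21   6.    45.32]
False
down [ 2.2960e+01  0.0000e+00  7.7000e-01 -1.3000e-01  1.6000e-01  4.7727e+02
  2.0210e+01  1.8500e+00  4.5730e+01]
shut [ 8.7000e-01  0.0000e+00 -5.4000e-01 -3.2000e-01  1.1000e+00  4.7741e+02
  2.0210e+01  2.0100e+00  4.6310e+01]
```

The cause shows in the text image. The fingertips appear at row ~233, where the stated TCP should appear at about row 216–227. Their 93 mm spacing gives a depth of ~177 mm, so the fingers end about 30 mm above the reported TCP. I was closing just above the bar, so I'll go ~24 mm deeper with a force stop.

Run:
```python
from bench import robot
from h import *
a=np.radians(36.93)-np.pi; b=np.radians(7.36)-np.pi; A=[np.pi,0,a];B=[np.pi,0,b]
W=lambda s:print(s,np.round([robot.current_gripper_width()*93,robot.current_finger_force(),*robot.current_contact_force(),*robot.current_tcp_pos(),robot.current_t()],2))
robot.move_gripper(0.28)
print(robot.move_linear([477.4,20.2,-22],A,speed=40,f_stop=5)); W("down")
robot.move_gripper(0.0); W("shut")
if robot.current_gripper_width()*93<8: raise SystemExit("no bar")
z0=robot.current_tcp_pos()[2]
robot.move_linear([477.4,20.2,z0+140],A,speed=110); W("lift")
robot.move_ptp([456.9,-252.1,z0+138],B); robot.sleep(.2); W("over")
```

```text
False
down [ 2.6190e+01  0.0000e+00  9.0000e-02 -1.0000e-02 -4.0000e-02  4.7744e+02
  2.0180e+01 -2.2050e+01  4.7700e+01]
shut [ 1.1850e+01  3.0000e+01  8.8000e-01 -3.6000e-01  1.2800e+00  4.7765e+02
  2.0140e+01 -2.1760e+01  4.8090e+01]
lift [ 1.1650e+01  3.0000e+01  3.5000e-01 -1.1000e-01 -2.9600e+00  4.7678e+02
  2.0300e+01  1.1752e+02  4.9520e+01]
over [ 1.1660e+01  3.0000e+01  3.4000e-01  5.1000e-01 -2.5100e+00  4.5736e+02
 -2.5066e+02  1.1635e+02  5.0780e+01]
```

The cover is held (width 11.7 mm, −2.5 N). Lowering it onto the flange.

Run:
```python
from bench import robot
from h import *
import pickle
b=np.radians(7.36)-np.pi; B=[np.pi,0,b]; P=lambda z:[456.9,-252.1,z]
W=lambda s:print(s,np.round([robot.current_gripper_width()*93,*robot.current_contact_force(),*robot.current_tcp_pos(),robot.current_t()],2))
print(robot.move_linear(P(102),B,speed=50,f_stop=8)); robot.sleep(.3); W("near")
print(robot.move_linear(P(93),B,speed=12,f_stop=4)); W("touch")
robot.sleep(.15); W("rest")
robot.move_gripper(0.28); W("open")
robot.move_linear(P(165),B,speed=110)
robot.move_ptp([537,-251,250],[np.pi,0,np.pi]); robot.sleep(.25)
d={n:robot.get_image(n) for n in("wrist","scene","side")}; d["tcp"]=robot.current_tcp_pos(); pickle.dump(d,open("im5.pkl","wb")); print(d["tcp"],robot.current_t())
```

```text
False
near [ 1.1680e+01 -2.8000e-01  6.0000e-02 -2.3800e+00  4.5700e+02 -2.5227e+02
  1.0221e+02  5.1510e+01]
True
touch [ 1.1730e+01 -4.7000e-01  2.7000e-01  4.3900e+00  4.5696e+02 -2.5221e+02
  9.8220e+01  5.1960e+01]
rest [ 1.1900e+01  1.0000e-02  8.1000e-01  5.2200e+00  4.5696e+02 -2.5219e+02
  9.8240e+01  5.2110e+01]
open [ 2.5710e+01  3.4000e-01  8.0000e-02 -1.0000e-01  4.5605e+02 -2.5138e+02
  9.6990e+01  5.2600e+01]
[ 536.30491827 -251.02979378  249.52151777] 54.3083
```

Contact came at exactly the expected height (98.2). Checking flushness by running the same segmentation on the before and after images.

Run:
```python
from m import *
import pickle
d5=pickle.load(open("im5.pkl","rb"));h2=pickle.load(open("im2.pkl","rb"))["h"];d0=pickle.load(open("im0.pkl","rb"))
tl=np.radians(16.5)
def seg(img,lo=110):
    hs=cv2.cvtColor(img,cv2.COLOR_BGR2HSV); m=((hs[...,1]<45)&(hs[...,2]>lo)).astype(np.uint8); m[200:]=0;m[:,:230]=0;m[:,420:]=0
    c=max(cv2.findContours(m,0,2)[0],key=cv2.contourArea); return c.reshape(-1,2)
for n,img,t,z in(("flange before",h2["img"],[537.33,-249.63,249.77],120),("cover now",d5["wrist"]["img"],d5["tcp"],124)):
    c=seg(img);k=cam(t,np.pi,tl);X=np.array([plane(k,p,z)[:2] for p in c],np.float32)
    r=cv2.minAreaRect(X);print(n,np.round(r[0],1),np.round(r[1],1),round(r[2],2))
    g=cv2.cvtColor(img,cv2.COLOR_BGR2GRAY)
    m=np.zeros(g.shape,np.uint8);cv2.drawContours(m,[cv2.convexHull(c.reshape(-1,1,2))],0,255,-1);m=cv2.erode(m,np.ones((7,7)))
    b=((g<np.median(g[m>0])-35)&(m>0)).astype(np.uint8)
    _,_,st,ce=cv2.connectedComponentsWithStats(b); Q=np.array([plane(k,p,z)[:2] for s,p in zip(st[1:],ce[1:]) if 15<s[4]<120])
    print(" bolts",Q.round(1).tolist(),"mean",Q.mean(0).round(2))
# has the foot/housing moved? difference of scene images around the foot
for n in("scene","side"):
    y,x=((175,195),(190,240)) if n=="scene" else ((140,165),(355,400))
    A,B=[i[n]["img"][y[0]:y[1],x[0]:x[1]].astype(np.float32).mean(2) for i in(d0,d5)]
    print(n,cv2.phaseCorrelate(A,B))
```

```text
flange before [ 456.2 -251.9] [109.2  84.2] 7.41
 bolts [[406.5, -224.4], [414.9, -291.7], [497.3, -212.8], [506.0, -280.1]] mean [ 456.17 -252.24]
cover now [ 457.2 -252.6] [109.   83.9] 7.42
 bolts [[407.2, -224.9], [416.0, -292.3], [498.4, -213.0], [507.2, -280.5]] mean [ 457.21 -252.68]
scene ((0.14929894284095369, -0.23699594334840413), 1.03599600982666)
side ((0.4966014272342143, 0.5761767381774519), 0.9895949558681912)
```

The cover is within about 1 mm and 0.01° of the flange. The housing has not moved, and the gripper is clear. Handing in.

```bash
python3 -c "
from bench import robot
print(robot.current_t(),robot.hand_in())"
```

```text
the job is handed in; nothing more can be done
54.3083 None
```

I handed the job in at 54.3 s, result not reported: three strokes to the bore floor, the brush back in its stand, and the cover on the flange within about 1 mm and square. The first two tries at gripping the cover missed, because the fingers end about 30 mm above the reported TCP; I corrected for this and nothing was moved or dropped.

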